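# Release the ratchet keeper and hook out the plate tray

## Task

The plate tray is locked in the small white incubator by a steel keeper bolt that is wound across its front by a ratchet drum. Flick the sprung pawl off the ratchet wheel so that it stays off, then ease the drum slowly back by its crank, clockwise seen from above, as far as it goes, so that the bolt is withdrawn. Then put the prong of the pull hook into the tray's eye, draw the tray out until it is completely clear of the white housing but still resting on the aluminium bed, and stand the hook back on its feet on the bench, away from the eye; do not touch the tray with the gripper and leave the flask, jar, tip box and beaker where they stand.

Things in the scene. Friction and masses are not known exactly. Their poses are not given: they have to be found in the camera images.
- bed: Fixed aluminium bed. Origin on the bench under the parked tray's centre, z up; the tray comes out along the bed's -y, in a lane 108 mm wide between 15 mm rails. Plate face z = 10 mm, front edge y = -220. White housing over y = -30 to 100, x = -66 to 66, top z = 86. The ratchet drum stands beside the lane at +x (bed there to x = 207, y = -170 to 0).
- drum_axis (a point): Point on the drum's vertical axis, 56 mm above the bench, at x = 135, y = -102 mm in the bed; axes of the bed. Steel toothed wheel of 40 mm radius, 50 to 62 mm above the bench; over it a flat crank arm (up to 73 mm) and hub (to 76 mm).
- drum (a joint): Turn of the drum, rad: -0.1 to 0.06 as wound, when the pawl lets it turn back at most 0.2; grows clockwise seen from above as it is eased back, up to a stop at 2.0. A brake (0.16 N m, 3 N at the knob) holds it wherever it is left. Ease it slowly, well below 2.5 rad/s.
- crank_knob (a point): Centre of the crank's upright black knob, 24 mm diameter, 44 mm tall (74 to 118 mm above the bench), spinning freely on its own axis, 55 mm from the drum axis. With the joint at 0 it lies 30 degrees clockwise from the bed's +x, seen from the drum axis.
- pawl (a joint): Turn of the pawl, rad: 0 = nose in the wheel's teeth, 0.72 = fully off (stop); grows clockwise seen from above. An over-centre spring (about 1.5 N at the post) pushes it back to 0 below 0.34 rad and on to 0.72 beyond that, where it stays.
- pawl_pivot (a point): Point on the pawl's vertical pivot axis, 56 mm above the bench, fixed in the bed 58 mm from the drum axis on its +y side. A dark block that holds its spring plunger stands 40 mm from it, on the side away from the wheel, top 62 mm above the bench.
- pawl_post (a point): Middle of the exposed thumb post on the pawl's tail: upright dark steel pin, 12 mm diameter, 37 mm from the pivot, top 108 mm above the bench, this point 86 mm. Pushing it clockwise about the pivot (roughly to the bed's -y) lifts the nose off; its other side is free, bar the flask.
- keeper (a joint): Travel of the steel keeper bolt, m: 0 = it reaches 36 mm into the lane in front of the tray and blocks it, 0.042 = withdrawn. The drum's pinion drives it (0.021 m per rad of the drum).
- tray_center (a point): Middle of the aluminium tray with a white well plate in it: 96 mm wide (x), 140 mm long (y), 38 mm high, about 0.35 kg; the point is 20 mm above its underside, 30 mm above the bench. At the start only its front (-y) end shows out of the housing.
- tray_eye (a point): Centre of the tray's pull eye, a flat ring 99.5 mm along the tray's -y from its centre: hole 27 mm across, ring 44 mm across, 18 to 26 mm above the bench; open above, 8 mm free below it down to the bed. The keeper bolt passes 6 mm above the ring's root.
- hook_grip (a point): Centre of the pull hook's black handle: 100 mm long, 20 mm wide, 24 mm high, 62 mm above the bench as the hook stands on its prong and two splayed legs. x points along the handle to the prong, z up. About 0.16 kg. The legs stand 46 mm behind this point, spread 64 mm, as low as the prong tip.
- hook_tip (a point): Lower end of the hook's steel prong, a vertical rod of 8 mm diameter at the front of the shaft: 125 mm ahead (x) of hook_grip and 62 mm below it. The 8 mm shaft joins it at the handle's height.
- flask: Bystander: glass flask, 54 mm diameter, 115 mm tall; origin at its foot.
- jar: Bystander: small white jar, 52 mm diameter, 55 mm tall; origin at its foot.
- tipbox: Bystander: grey pipette tip box, 78 x 118 mm, 55 mm tall; origin at its foot.
- beaker: Bystander: beaker, 68 mm diameter, 80 mm tall; origin at its foot.
There are look-alikes about, which are no part of the job. Of the things that look like the part that bears hook_grip, the middle-sized one is meant.

How it is judged:
By the outcome, as a careful person would: the job done as asked, in the order asked, and still so for the second after the job is handed in, with the robot touching nothing.
It also fails if it takes over 72 s, if anything falls off the work surface, if the arm or the gripper's body presses on something with over 40 N, if the wrist force passes 120 N, or if a joint passes its speed limit or range.

## Robot

A 7-joint arm with a two-finger parallel gripper is mounted at the origin on the work surface. World frame = base frame: x ahead of the robot, y to its left, z up, the work surface at z = 0. Lengths are in m, angles in rad, forces in N, time in s.
With the tool pointing down it reaches from about 0.425 to 0.875 m from the base axis. Payload 4.7 kg.
Tool frame: the origin (TCP) lies midway between the tips of the shut fingers; the grasp point (between the pads) lies 19 mm behind it; z points along the fingers, x is the direction in which the jaws open and shut, and the axes are right-handed (so a half turn about z gives the same grasp; the last joint's range is limited). The gripper opens to 87 mm and grips with 3 to 60 N. Pads are 19 mm wide; open, the fingers measure 117 mm over their backs; the gripper's body (75 mm by 190 mm) begins 51 mm behind the grasp point.
Start: joints at [1.339, 0.321, -0.07, 1.45, 0.023, 1.371, -0.057], TCP at [0.158, -0.63, 0.223] pointing down, gripper open.
Joint ranges: [-2.86, 2.86], [-0.3, 2.09], [-1.38, 1.24], [0.06, 2.45], [-1.56, 4.7], [0.09, 2.05], [-2.69, 2.69]. Speed limits (rad/s): [2.57, 2.57, 3.14, 3.14, 3.14, 3.14, 3.14].

## Interface

Orientations are given as a rotation vector (axis times angle).
In Python, from bench import get_state, eyes, ticket gives the robot as it stands.
- The arm moves only by the tool carry_out, never from a script. Its argument "motion" is a list of rows, each a list of 2 entries, a list of its own where there are three numbers: the shift along the world's x, y, z in m, then the turn about the world's z in rad. A call has 1 to 20 rows; each row is the pose to reach, as a shift and turn from the pose commanded when the call began; what a row does not reach only later rows make up. A row lasts 1/10 s, in which the tool goes at most 50 mm and 8.59 degrees, less where a joint would pass 70% of its speed; a pose out of reach is approached as far as the arm can. A call with a gripper value outside its range is refused whole. "grip" is the gripper command: -1 is fully open, 1 is shut, values between are in proportion, set as the call begins (left out, the last holds). The fingers move at their own pace and stop on an object; "squeeze" is the grip in N (left out, the last holds). Time passes only in rows, so rows that repeat a pose let the fingers close. It gives the time, the measured TCP pose, the force and the opening at its end, in the units of the state.
- get_state(): the state, without advancing time (a new reading comes with each control period).
- eyes.get_image(name): name is "scene" or "top" or "wrist"; returns a dict with "pixels" (480x640x3 uint8, blue, green, red), "mtx" (3x3 intrinsics, pixels), "extrinsics" (4x4, takes a point from camera to world coordinates). Camera axes: x right, y down, z forward; pixel columns grow to the right and rows downward; lengths in m; the calibration is good to about 2 mm. A picture is of the moment at which its call begins. There is no depth.
- ticket.close_job(): hands the job in, once; it reports no verdict.
The state is a dict: "time": time; "joint_positions": joint angles; "qd": joint speeds; "joint_torque": joint torques, N m; "position": TCP position; "tool_rot": TCP orientation; "ft_force": force on the tool from outside, world axes, zero at the start; "torque": the same for the moment, N m; "grip_width": opening from 0.0 (shut) to 1.0 (fully open).
Only numpy, scipy, OpenCV 4.12 (cv2) and the standard library are available. Lean on these libraries where they do the work, as an engineer would, in place of code of your own. Each camera call takes 0.05 s, during which the arm holds its last target. There are 200 camera calls.

## Working session

There is one attempt and no reset: what is moved stays moved. The work goes in short steps, Python scripts to look and compute and a tool call to move; the robot and the scene stay as the last step left them, time stands still between calls to the robot, and variables do not carry over. Pictures are saved under pics/ and viewed, about 8 in all and at most 12, crops included, and the job is handed in when it is done.

Besides the shell and the picture viewer there is one more tool, called after "Emit:" in YAML: its name, and indented under it one key for each argument. carry_out: Moves the arm, as the interface text tells. Its arguments: {"type":"object","properties":{"motion":{"type":"array","items":{"type":"array"}},"grip":{"type":"number"},"squeeze":{"type":"number"}},"required":["motion"]}

```bash
ls; mkdir -p pics
cat > h.py <<'E'
import numpy as np, cv2, json
from bench import get_state, eyes, ticket
def snap(name,tag):
    d=eyes.get_image(name); cv2.imwrite(f'pics/{tag}.png',d['pixels'])
    np.savez(f'pics/{tag}.npz',m=d['mtx'],e=d['extrinsics']); return d
def px2w(tag,u,v,z):
    c=np.load(f'pics/{tag}.npz'); r=c['e'][:3,:3]@np.linalg.solve(c['m'],[u,v,1.]); o=c['e'][:3,3]
    return o+r*(z-o[2])/r[2]
def w2px(tag,p):
    c=np.load(f'pics/{tag}.npz'); q=c['m']@(c['e'][:3,:3].T@(np.asarray(p,float)-c['e'][:3,3])); return q[:2]/q[2]
def crop(tag,x0,y0,x1,y1,s,out):
    im=cv2.imread(f'pics/{tag}.png')[y0:y1,x0:x1]; cv2.imwrite(f'pics/{out}.png',cv2.resize(im,None,fx=s,fy=s,interpolation=cv2.INTER_CUBIC))
E
python3 - <<'E'
from h import *
for n in('top','scene'): snap(n,n+'0')
for n in('top0','scene0'): c=np.load(f'pics/{n}.npz'); print(c['m'].round(1).tolist(),c['e'].round(3).tolist())
print(get_state())
E
```

```text
pics
[[555.7, 0.0, 326.6], [0.0, 555.7, 235.0], [0.0, 0.0, 1.0]] [[0.018, -0.999, 0.043, 0.406], [-1.0, -0.017, 0.017, -0.078], [-0.016, -0.043, -0.999, 1.536], [0.0, 0.0, 0.0, 1.0]]
[[563.2, 0.0, 325.1], [0.0, 563.2, 249.0], [0.0, 0.0, 1.0]] [[0.7, 0.487, -0.523, 1.155], [0.714, -0.493, 0.497, -0.707], [-0.016, -0.721, -0.692, 0.974], [0.0, 0.0, 0.0, 1.0]]
{'time': 0.1, 'joint_positions': array([ 1.33904302,  0.32176223, -0.0700659 ,  1.45155333,  0.02264266,
        1.37079889, -0.05689153]), 'qd': array([-0.00010598, -0.00252039,  0.00045184, -0.00312261,  0.00093021,
       -0.00092507,  0.0001507 ]), 'joint_torque': array([-2.09944765e-04, -4.92569840e+01, -4.05855132e-01, -3.13401318e+01,
       -6.41035382e-02,  3.93830391e-02,  7.17072635e-05]), 'position': array([ 0.15800564, -0.62999248,  0.22156191]), 'tool_rot': array([-2.47633956e+00,  1.93167122e+00,  2.27819300e-03]), 'ft_force': array([ 0.02127817, -0.3186389 , -0.07804545]), 'torque': array([-0.01042359, -0.01425501,  0.03260687]), 'grip_width': 0.9995957102028361}
```

View pics/top0.png

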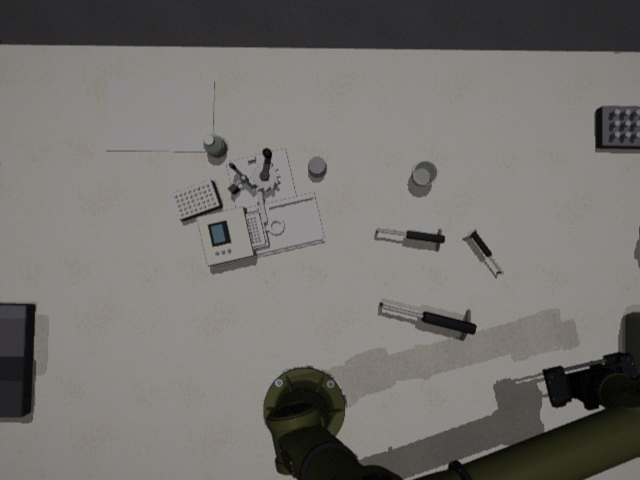

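View pics/scene0.png

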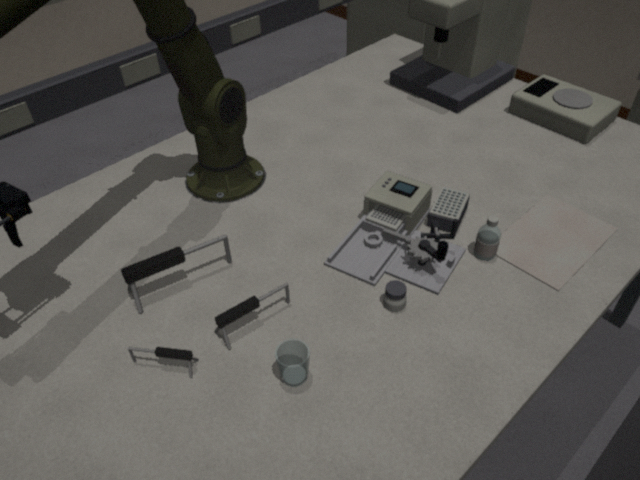

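Candidate hooks in the top view: large at (430,318), middle at (410,237), small at (483,252). By size, the middle one at (410,237) is the one meant. The apparatus is around (260,205), with the flask at (215,146), jar at (317,166), tip box at (197,200) and beaker at (423,175). Next is a close crop.

Run:
```python
from h import *
im=cv2.imread('pics/top0.png')
a=cv2.resize(im[130:275,190:335],None,fx=4,fy=4,interpolation=cv2.INTER_CUBIC)
b=cv2.resize(im[215:260,365:455],(220,110),interpolation=cv2.INTER_CUBIC)
p=np.zeros((580,800,3),np.uint8);p[:,:580]=a;p[:110,580:]=b
p=np.clip(p*1.6,0,255).astype(np.uint8)
cv2.imwrite('pics/c1.png',p)
```

```text
(no output)
```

View pics/c1.png

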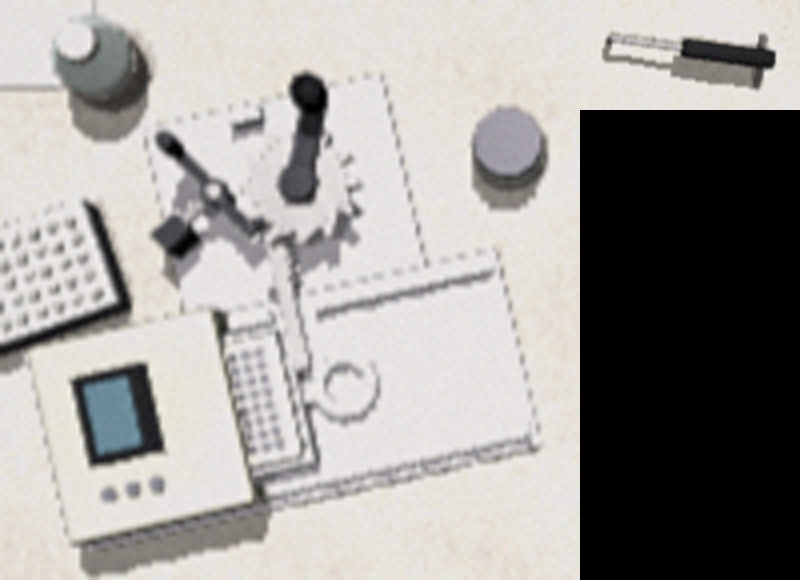

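The crop shows, in crop pixels: housing top corners (30,350), (215,310), (255,497) and (75,543), bed corners (383,73) and (148,130), hub (298,183), knob (309,92), post (168,143), pivot (215,190), eye (348,388). The middle hook's prong is at the left end and its legs at the right.

```bash
cat > fit.py <<'E'
from h import *
from scipy.optimize import least_squares
o=lambda u,v:np.array([190+u/4-.4,130+v/4-.4])
F=[((.066,.1,.086),o(30,350)),((.066,-.03,.086),o(215,310)),((-.066,-.03,.086),o(255,497)),((-.066,.1,.086),o(75,543)),
((.207,-.17,.01),o(383,73)),((.207,0,.01),o(148,130)),((.135,-.102,.076),o(298,183)),((0,-.0995,.026),o(348,388))]
def b2w(p,q): c,s=np.cos(p[2]),np.sin(p[2]); return np.array([p[0]+c*q[0]-s*q[1],p[1]+s*q[0]+c*q[1],q[2]])
f=lambda p:np.concatenate([w2px('top0',b2w(p,q))-m for q,m in F])
best=min((least_squares(f,[.45,.05,a]) for a in(0,1.5,3,4.5)),key=lambda r:r.cost)
P=best.x
E
python3 - <<'E'
from fit import *
print(P,best.fun.reshape(-1,2).round(1).tolist())
np.save('P.npy',P)
for n,q in dict(drum=(.135,-.102,.056),knob0=(.135+.055*np.cos(np.pi/6),-.102-.055*.5,.1),eye=(0,-.0995,.022)).items(): print(n,b2w(P,q))
print('knob',px2w('top0',*o(309,92),.118),'post',px2w('top0',*o(168,143),.108),'pivot',px2w('top0',*o(215,190),.066))
print('flask',px2w('top0',*o(78,42),.115),'jar',px2w('top0',*o(508,142),.055),'block',px2w('top0',*o(180,235),.062))
# hook: crop2 scale 220/90,110/45
h=lambda u,v:np.array([365+(u-580)*90/220-.3,215+v*45/110-.3])
print('hooktip',px2w('top0',*h(609,40),.062),'handle ends',px2w('top0',*h(684,48),.074),px2w('top0',*h(774,58),.074),'feet',px2w('top0',*h(762,38),.01),px2w('top0',*h(756,84),.01))
print('beaker',px2w('top0',423,175,.04), 'bighook end',px2w('top0',380,303,.062))
E
```

```text
[0.46917693 0.17803204 0.24983056] [[-1.6, 0.4], [0.2, -1.0], [1.5, 1.2], [-1.8, 1.1], [0.5, -0.2], [-0.3, -0.2], [0.7, -0.5], [0.8, -0.8]]
drum [0.62520422 0.11257607 0.056     ]
knob0 [0.67815597 0.09770621 0.1       ]
eye [0.49377729 0.08162109 0.022     ]
knob [0.67665955 0.10322472 0.118     ] post [0.64389639 0.19534986 0.108     ] pivot [0.61984457 0.17118006 0.066     ]
flask [0.70758604 0.25406943 0.115     ] jar [ 0.65688744 -0.02321094  0.055     ] block [0.58984001 0.19456091 0.062     ]
hooktip [ 0.48206564 -0.18588213  0.062     ] handle ends [ 0.47421867 -0.26564245  0.074     ] [ 0.46513709 -0.36216498  0.074     ] feet [ 0.48993528 -0.36097012  0.01      ] [ 0.43823831 -0.35475129  0.01      ]
beaker [ 0.6369102  -0.31055271  0.04      ] bighook end [ 0.292265   -0.19761329  0.062     ]
```

The bed fits to about 1–2 px with a yaw of 0.25 rad. Post is near (0.644,0.195), pivot (0.620,0.171), knob (0.677,0.103), hook handle about (0.470,-0.314). I'll travel high to beside the post with the fingers shut, then look from close by.

Emit:
carry_out:
  motion:
    - [[0.04,0.03,0],0.05]
    - [[0.08,0.06,0],0.1]
    - [[0.12,0.09,0],0.15]
    - [[0.16,0.12,0],0.2]
    - [[0.195,0.155,0],0.25]
    - [[0.23,0.19,0],0.28]
    - [[0.265,0.225,0],0.28]
    - [[0.3,0.26,0],0.28]
    - [[0.33,0.295,0],0.28]
    - [[0.35,0.34,0],0.28]
    - [[0.365,0.385,0],0.28]
    - [[0.375,0.43,0],0.28]
    - [[0.385,0.475,0],0.28]
    - [[0.395,0.52,0],0.28]
    - [[0.405,0.565,0],0.28]
    - [[0.415,0.61,0],0.28]
    - [[0.425,0.655,0],0.28]
    - [[0.435,0.7,0],0.28]
    - [[0.445,0.74,0],0.28]
    - [[0.45,0.775,0],0.28]
  grip: 1

```text
time: 2.1
position: [0.6081, 0.147, 0.222]
tool_rot: [-2.723, 1.566, 0.001]
ft_force: [0.2, -0.6, 0.2]
grip_width: 0.007
```

Run:
```python
from h import *
s=get_state();print(s['time'],s['position'],s['tool_rot'],s['joint_positions'].round(2),s['ft_force'])
snap('wrist','w1');im=cv2.imread('pics/w1.png');cv2.imwrite('pics/w1b.png',np.clip(im*1.4,0,255).astype(np.uint8))
```

```text
2.1 [0.6081085  0.14695445 0.22204628] [-2.72329110e+00  1.56608027e+00  1.26919009e-03] [ 0.25  0.34 -0.66  1.5   0.21  1.38 -1.47] [ 0.19203478 -0.56873998  0.21151068]
```

View pics/w1b.png

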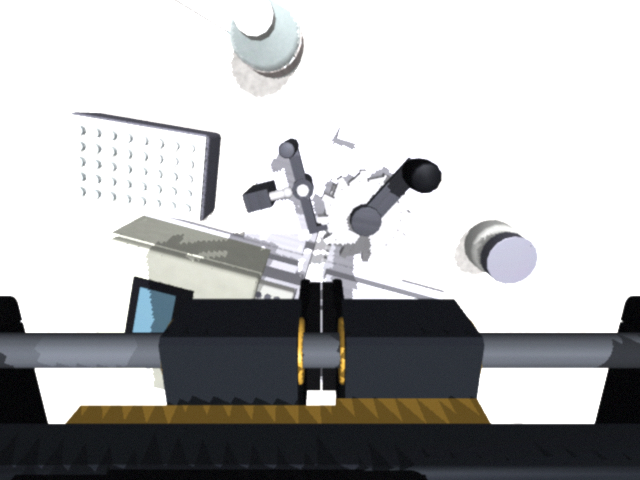

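The wrist view shows post top (289,148), pivot (303,188), knob top (424,175), hub (366,220), flask (255,18) at its cap and jar (508,257).

Run:
```python
from h import *
for n,u,v,z in [('post',289,148,.108),('pivot',303,188,.064),('knob',424,175,.118),('hub',366,220,.076),('jar',508,257,.055),('flask',253,18,.115)]: print(n,px2w('w1',u,v,z).round(4))
c=np.load('pics/w1.npz');print(c['e'].round(3).tolist())
```

```text
post [0.65   0.1968 0.108 ]
pivot [0.6229 0.1726 0.064 ]
knob [0.6816 0.1078 0.118 ]
hub [0.6279 0.1155 0.076 ]
jar [ 0.6597 -0.0184  0.055 ]
flask [0.7085 0.2538 0.115 ]
[[0.503, -0.827, -0.252, 0.678], [-0.864, -0.481, -0.146, 0.187], [0.0, 0.291, -0.957, 0.385], [0.0, 0.0, 0.0, 1.0]]
```

Emit:
carry_out:
  motion:
    - [[0.011,0.036,0],0]
    - [[0.022,0.071,0],0]
    - [[0.022,0.071,0],0]
    - [[0.022,0.071,-0.03],0]
    - [[0.022,0.071,-0.06],0]
    - [[0.022,0.071,-0.09],0]
    - [[0.022,0.071,-0.12],0]
    - [[0.022,0.071,-0.134],0]
    - [[0.022,0.071,-0.134],0]
    - [[0.025,0.068,-0.134],0]
    - [[0.028,0.065,-0.134],0]
    - [[0.031,0.062,-0.134],0]
    - [[0.034,0.059,-0.134],0]
    - [[0.037,0.056,-0.134],0]
    - [[0.04,0.053,-0.134],0]
    - [[0.042,0.051,-0.134],0]
    - [[0.042,0.051,-0.134],0]

```text
time: 3.85
position: [0.6505, 0.1948, 0.0884]
tool_rot: [2.721, -1.569, 0.0]
ft_force: [0.8, 0.3, 0.8]
grip_width: 0.004
```

Run:
```python
from h import *
s=get_state();print(s['time'],s['position'],s['ft_force'])
snap('wrist','w2');crop('w2',120,0,560,330,1.8,'w2b')
```

```text
3.85 [0.65054087 0.19477545 0.08843578] [0.83526456 0.25773551 0.81151273]
```

View pics/w2b.png

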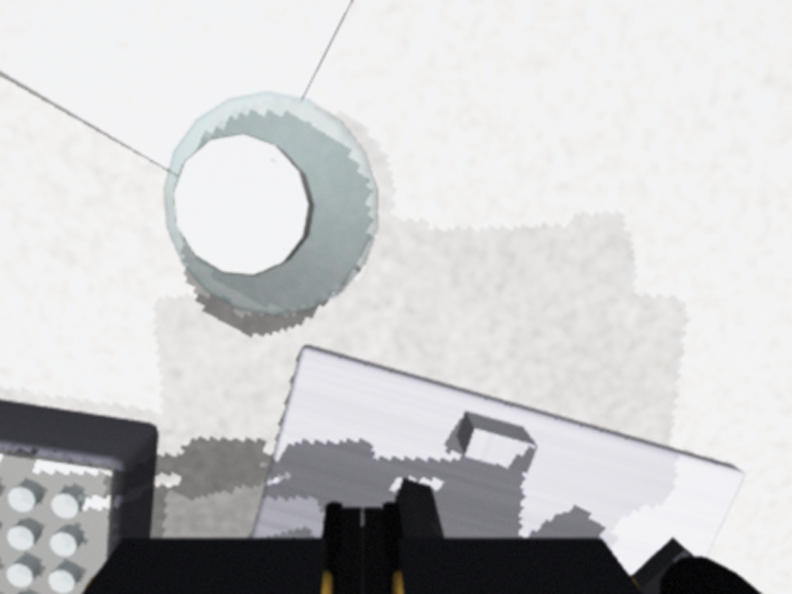

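The finger has met the post, which shows just right of the fingertips at about (420,510) in the crop. I'll push on along the arc.

Emit:
carry_out:
  motion:
    - [[0.002,-0.003,0],0]
    - [[0.003,-0.006,0],0]
    - [[0.004,-0.009,0],0]
    - [[0.005,-0.012,0],0]
    - [[0.005,-0.012,0],0]

```text
time: 4.4
position: [0.6533, 0.1885, 0.0886]
tool_rot: [-2.721, 1.561, 0.008]
ft_force: [-2.4, 6.2, -1.0]
grip_width: 0.007
```

Run:
```python
from h import *
s=get_state();print(s['time'],s['position'],s['ft_force'])
snap('top','t2'); crop('t2',190,130,335,275,4,'t2b')
```

```text
4.4 [0.6533118  0.18853257 0.08861336] [-2.359605    6.16835571 -1.01213599]
```

About 6.6 N, with the post where its stop should be. I'll back off, rise and look. I'll go straight towards above the knob with the jaws open.

Emit:
carry_out:
  motion:
    - [[-0.006,0.012,0],0]
    - [[-0.012,0.024,0],0]
    - [[-0.014,0.028,0.03],0]
    - [[-0.014,0.028,0.07],0]
    - [[-0.014,0.028,0.11],0]
    - [[-0.04,-0.01,0.13],0]
    - [[-0.06,-0.05,0.13],0]
    - [[-0.06,-0.05,0.13],0]
  grip: -0.1

```text
time: 5.25
position: [0.5943, 0.1262, 0.2192]
tool_rot: [2.711, -1.576, 0.006]
ft_force: [0.6, -0.3, -0.3]
grip_width: 0.538
```

Run:
```python
from h import *
s=get_state();print(s['time'],s['position'],s['ft_force'],s['grip_width'])
snap('wrist','w3');im=cv2.imread('pics/w3.png');cv2.imwrite('pics/w3b.png',np.clip(im*.9,0,255).astype(np.uint8)[:420])
```

```text
5.25 [0.59434427 0.12624037 0.21924692] [ 0.64134012 -0.32302667 -0.29100522] 0.5379809794404474
```

View pics/w3b.png

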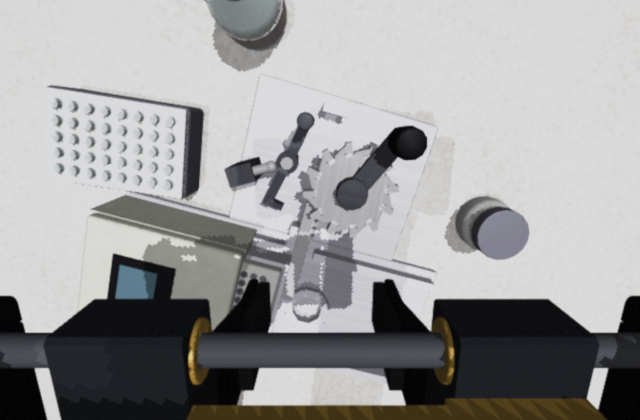

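The pawl is thrown: post top (305,120), pivot (288,160), nose (272,203) clear of the wheel. Knob top is at (409,143).

Run:
```python
from h import *
q={n:px2w('w3',u,v,z) for n,u,v,z in [('post',305,120,.108),('pivot',288,160,.064),('knob',409,143,.118),('hub',352,192,.076)]}
print(q); d=(q['post']-q['pivot'])[:2]; print(np.degrees(np.arctan2(d[1],d[0])))
d=(q['knob']-q['hub'])[:2]; print(np.degrees(np.arctan2(d[1],d[0])),np.linalg.norm(d))
```

```text
{'post': array([0.65872741, 0.17413866, 0.108     ]), 'pivot': array([0.62401311, 0.17219366, 0.064     ]), 'knob': array([0.68023961, 0.10695941, 0.118     ]), 'hub': array([0.62855253, 0.1158665 , 0.076     ])}
3.2068497243925758
-9.777591250915966 0.052448926960156426
```

Emit:
carry_out:
  motion:
    - [[0.03,-0.01,0],0]
    - [[0.06,-0.02,-0.01],0]
    - [[0.085,-0.028,-0.03],0]
    - [[0.085,-0.028,-0.055],0]
    - [[0.085,-0.028,-0.055],0]
    - [[0.085,-0.028,-0.055],0]
    - [[0.085,-0.028,-0.055],0]

```text
time: 6.0
position: [0.6805, 0.1071, 0.1653]
tool_rot: [-2.722, 1.565, -0.002]
ft_force: [0.3, -0.2, 0.9]
grip_width: 0.551
```

Run:
```python
from h import *
s=get_state();print(s['time'],s['position'],s['tool_rot'],s['ft_force'],s['grip_width'])
```

```text
6.0 [0.68048456 0.10708523 0.16534437] [-2.72228802e+00  1.56478472e+00 -2.46416773e-03] [ 0.33162646 -0.16612863  0.9036771 ] 0.551427646814073
```

Emit:
carry_out:
  motion:
    - [[0,-0.001,-0.025],0]
    - [[0,-0.001,-0.05],0]
    - [[0,-0.001,-0.07],0]
    - [[0,-0.001,-0.077],0]
    - [[0,-0.001,-0.077],0]

```text
time: 6.5
position: [0.68, 0.1048, 0.087]
tool_rot: [2.723, -1.567, 0.0]
ft_force: [-1.1, -0.7, -0.0]
grip_width: 0.554
```

Emit:
carry_out:
  motion:
    - [[0,0,0],0]
    - [[0,0,0],0]
    - [[0,0,0],0]
    - [[0,0,0],0]
    - [[0,0,0],0]
  grip: 1
  squeeze: 12

```text
time: 7.0
position: [0.6804, 0.1049, 0.0874]
tool_rot: [-2.722, 1.567, -0.001]
ft_force: [-1.7, -0.5, 3.4]
grip_width: 0.265
```

Knob gripped (23 mm). Next come the arc offsets.

Run:
```python
import numpy as np
c=np.array([.627,.1145]);k=lambda a:c+.055*np.array([np.cos(np.radians(a)),np.sin(np.radians(a))])
p=k(-10)
for b in (-10,-76): print(b,[[round(float(x),4) for x in k(b-3.3*i)-k(b)] for i in range(1,21)])
```

```text
-10 [[-0.0006, -0.0031], [-0.0015, -0.0062], [-0.0024, -0.0092], [-0.0036, -0.0121], [-0.0049, -0.015], [-0.0064, -0.0178], [-0.0081, -0.0205], [-0.0099, -0.0231], [-0.0118, -0.0256], [-0.0139, -0.028], [-0.0162, -0.0302], [-0.0185, -0.0323], [-0.021, -0.0343], [-0.0236, -0.0362], [-0.0262, -0.0378], [-0.029, -0.0394], [-0.0319, -0.0407], [-0.0348, -0.0419], [-0.0378, -0.043], [-0.0409, -0.0438]]
-76 [[-0.0031, -0.0007], [-0.0062, -0.0012], [-0.0094, -0.0015], [-0.0125, -0.0016], [-0.0157, -0.0016], [-0.0189, -0.0014], [-0.022, -0.0009], [-0.0251, -0.0004], [-0.0282, 0.0004], [-0.0312, 0.0014], [-0.0342, 0.0025], [-0.0371, 0.0038], [-0.0399, 0.0052], [-0.0426, 0.0068], [-0.0452, 0.0086], [-0.0478, 0.0105], [-0.0502, 0.0126], [-0.0525, 0.0147], [-0.0546, 0.0171], [-0.0566, 0.0195]]
```

Emit:
carry_out:
  motion:
    - [[-0.0006,-0.003,0],0]
    - [[-0.0015,-0.006,0],0]
    - [[-0.0025,-0.009,0],0]
    - [[-0.0035,-0.012,0],0]
    - [[-0.005,-0.015,0],0]
    - [[-0.0065,-0.018,0],0]
    - [[-0.008,-0.0205,0],0]
    - [[-0.01,-0.023,0],0]
    - [[-0.012,-0.0255,0],0]
    - [[-0.014,-0.028,0],0]
    - [[-0.016,-0.03,0],0]
    - [[-0.0185,-0.0325,0],0]
    - [[-0.021,-0.0345,0],0]
    - [[-0.0235,-0.036,0],0]
    - [[-0.026,-0.038,0],0]
    - [[-0.029,-0.0395,0],0]
    - [[-0.032,-0.0405,0],0]
    - [[-0.035,-0.042,0],0]
    - [[-0.038,-0.043,0],0]
    - [[-0.041,-0.044,0],0]

```text
time: 9.0
position: [0.6399, 0.0614, 0.0872]
tool_rot: [-2.721, 1.566, -0.002]
ft_force: [2.6, 5.6, 5.0]
grip_width: 0.261
```

Emit:
carry_out:
  motion:
    - [[-0.003,-0.0005,0],0]
    - [[-0.006,-0.001,0],0]
    - [[-0.0095,-0.0015,0],0]
    - [[-0.0125,-0.0015,0],0]
    - [[-0.0155,-0.0015,0],0]
    - [[-0.019,-0.0015,0],0]
    - [[-0.022,-0.001,0],0]
    - [[-0.025,-0.0005,0],0]
    - [[-0.028,0.0005,0],0]
    - [[-0.031,0.0015,0],0]
    - [[-0.034,0.0025,0],0]
    - [[-0.037,0.004,0],0]
    - [[-0.04,0.005,0],0]
    - [[-0.0425,0.007,0],0]
    - [[-0.045,0.0085,0],0]
    - [[-0.0475,0.0105,0],0]
    - [[-0.0475,0.0105,0],0]

```text
time: 10.7
position: [0.5935, 0.0703, 0.0873]
tool_rot: [-2.72, 1.568, -0.006]
ft_force: [5.3, 3.0, 2.5]
grip_width: 0.263
```

Emit:
carry_out:
  motion:
    - [[-0.001,0.001,0],0]
    - [[-0.002,0.002,0],0]
    - [[-0.003,0.003,0],0]
    - [[-0.003,0.003,0],0]

```text
time: 11.1
position: [0.5908, 0.0725, 0.0873]
tool_rot: [-2.72, 1.569, -0.007]
ft_force: [5.4, 2.5, 3.7]
grip_width: 0.266
```

Emit:
carry_out:
  motion:
    - [[-0.0015,0.0015,0],0]
    - [[-0.003,0.003,0],0]
    - [[-0.004,0.0045,0],0]
    - [[-0.005,0.006,0],0]
    - [[-0.005,0.006,0],0]
    - [[-0.005,0.006,0],0]

```text
time: 11.7
position: [0.5893, 0.073, 0.0875]
tool_rot: [2.718, -1.575, 0.019]
ft_force: [12.6, -5.4, -2.0]
grip_width: 0.267
```

The force rose to about 14 N with no more movement, so the drum is at its stop. I'll unload, release and rise.

Emit:
carry_out:
  motion:
    - [[0.003,-0.004,0],0]
    - [[0.0045,-0.006,0],0]
    - [[0.0045,-0.006,0],0]

```text
time: 12.0
position: [0.5896, 0.0726, 0.0873]
tool_rot: [-2.721, 1.569, -0.004]
ft_force: [3.9, 1.9, 4.7]
grip_width: 0.263
```

Emit:
carry_out:
  motion:
    - [[0,0,0],0]
    - [[0,0,0],0]
    - [[0,0,0],0]
    - [[0,0,0.02],0]
    - [[0,0,0.06],0]
    - [[0,0,0.1],0]
    - [[-0.01,-0.04,0.13],0.1]
    - [[-0.02,-0.08,0.13],0.2]
    - [[-0.02,-0.08,0.13],0.2]
    - [[-0.02,-0.08,0.13],0.2]
  grip: -0.1

```text
time: 13.0
position: [0.5672, -0.0078, 0.2159]
tool_rot: [2.861, -1.293, -0.002]
ft_force: [0.0, 0.2, -0.7]
grip_width: 0.549
```

Run:
```python
from h import *
s=get_state();print(s['time'],s['position'],s['ft_force'],s['grip_width'])
snap('top','t3')
im=cv2.imread('pics/t3.png')
a=cv2.resize(im[130:275,190:335],None,fx=4,fy=4,interpolation=cv2.INTER_CUBIC)
cv2.imwrite('pics/t3b.png',np.clip(a*1.5,0,255).astype(np.uint8))
```

```text
13.0 [ 0.56718605 -0.00780659  0.21586532] [ 0.00370996  0.23878903 -0.74044089] 0.548577160877152
```

View pics/t3b.png

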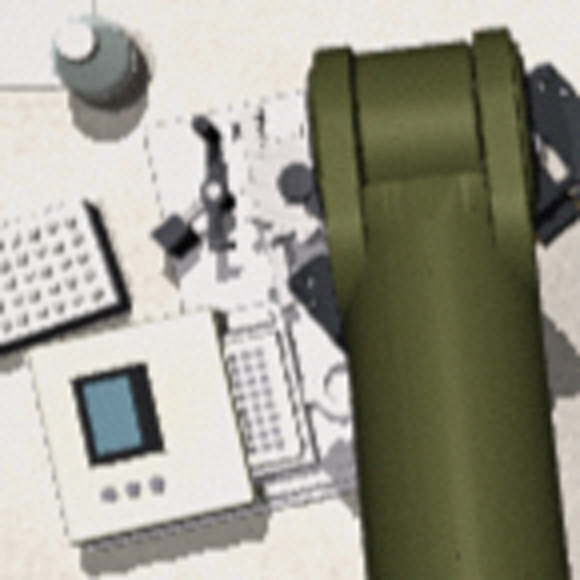

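The pawl is still off and the bolt has gone from in front of the tray (7 pictures viewed). Next I move to the middle hook.

Emit:
carry_out:
  motion:
    - [[-0.01,-0.035,0],0.08]
    - [[-0.02,-0.075,0],0.16]
    - [[-0.032,-0.115,0],0.25]
    - [[-0.045,-0.155,0],0.34]
    - [[-0.058,-0.195,0],0.43]
    - [[-0.07,-0.235,0],0.52]
    - [[-0.08,-0.27,0],0.6]
    - [[-0.09,-0.3,0],0.68]
    - [[-0.1,-0.325,0],0.73]
    - [[-0.103,-0.34,0],0.75]
    - [[-0.103,-0.34,0],0.75]
    - [[-0.103,-0.34,0],0.75]

```text
time: 14.25
position: [0.466, -0.3439, 0.2159]
tool_rot: [-3.136, 0.147, 0.001]
ft_force: [0.4, -0.3, -0.2]
grip_width: 0.55
```

Run:
```python
from h import *
s=get_state();print(s['time'],s['position'],s['tool_rot'],s['joint_positions'].round(2))
snap('wrist','w4');im=cv2.imread('pics/w4.png');cv2.imwrite('pics/w4b.png',im[:420])
```

```text
14.25 [ 0.46604579 -0.34388341  0.21587319] [-3.13609713e+00  1.46664442e-01  7.91384465e-04] [ 1.01  0.21 -0.49  1.63  0.1   1.33  0.42]
```

View pics/w4b.png

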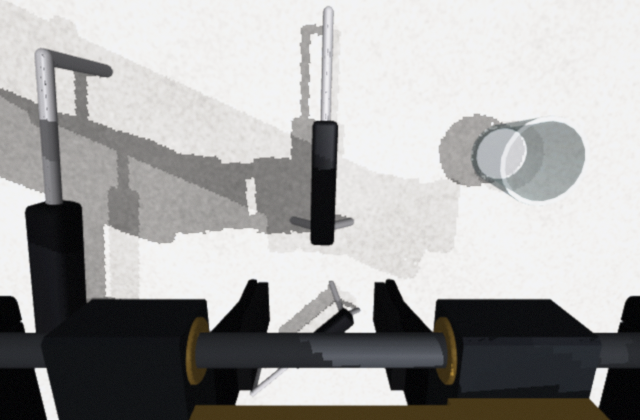

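The wrist view shows the middle hook's handle top running from (325,122) to (322,244), its prong end at (328,10) and the legs at row 222. The small hook is at about (320,320) and the large one lies to the left.

Run:
```python
from h import *
a=px2w('w4',325,122,.074);b=px2w('w4',322,242,.074);t=px2w('w4',328,12,.066)
print(a,b,(a+b)/2,np.linalg.norm(a-b),t)
d=t-b;print(np.degrees(np.arctan2(d[1],d[0])),np.linalg.norm(t-(a+b)/2))
print('small hook',px2w('w4',350,315,.05),px2w('w4',252,388,.03))
```

```text
[ 0.47698605 -0.26637193  0.074     ] [ 0.46593549 -0.36047608  0.074     ] [ 0.47146077 -0.31342401  0.074     ] 0.0947507586863776 [ 0.48605179 -0.19141683  0.066     ]
83.21430163568495 0.12313671229390132
small hook [ 0.48484956 -0.44233194  0.05      ] [ 0.37551573 -0.52954342  0.03      ]
```

Emit:
carry_out:
  motion:
    - [[0.006,0.0315,-0.02],-0.02]
    - [[0.006,0.0315,-0.06],-0.02]
    - [[0.006,0.0315,-0.1],-0.02]
    - [[0.006,0.0315,-0.13],-0.02]
    - [[0.006,0.0315,-0.155],-0.02]
    - [[0.006,0.0315,-0.172],-0.02]
    - [[0.006,0.0315,-0.172],-0.02]
    - [[0.006,0.0315,-0.172],-0.02]

```text
time: 15.1
position: [0.472, -0.3131, 0.045]
tool_rot: [-3.136, 0.177, -0.001]
ft_force: [0.4, 0.3, 0.2]
grip_width: 0.545
```

Emit:
carry_out:
  motion:
    - [[0,0,0],0]
    - [[0,0,0],0]
    - [[0,0,0],0]
    - [[0,0,0],0]
    - [[0,0,0],0]
    - [[0,0,0],0]
  grip: 1
  squeeze: 40

```text
time: 15.7
position: [0.4708, -0.3144, 0.0448]
tool_rot: [-3.136, 0.181, 0.001]
ft_force: [-2.0, 0.3, 2.8]
grip_width: 0.224
```

Emit:
carry_out:
  motion:
    - [[0,0,0.015],0]
    - [[0,0,0.04],0]
    - [[0,0,0.07],0]
    - [[0,0,0.07],0]
    - [[0,0,0.07],0]

```text
time: 16.2
position: [0.4716, -0.3149, 0.1156]
tool_rot: [3.135, -0.181, 0.003]
ft_force: [0.6, -0.7, -2.6]
grip_width: 0.224
```

Emit:
carry_out:
  motion:
    - [[0.007,0.03,0],0.05]
    - [[0.014,0.06,0],0.1]
    - [[0.021,0.095,0],0.15]
    - [[0.028,0.13,0],0.2]
    - [[0.035,0.165,0],0.25]
    - [[0.04,0.195,0],0.3]
    - [[0.045,0.225,0],0.34]
    - [[0.05,0.25,0],0.363]
    - [[0.054,0.27,0],0.363]
    - [[0.054,0.275,0],0.363]
    - [[0.054,0.275,0],0.363]
    - [[0.054,0.275,0],0.363]

```text
time: 17.4
position: [0.5245, -0.0402, 0.1141]
tool_rot: [3.117, 0.388, -0.002]
ft_force: [-0.6, -0.9, -1.0]
grip_width: 0.226
```

Run:
```python
from h import *
s=get_state();print(s['time'],s['position'],s['tool_rot'],s['joint_positions'].round(2),s['ft_force'])
print('eye from w3',px2w('w3',307,303,.024))
snap('wrist','w5');im=cv2.imread('pics/w5.png')
cv2.imwrite('pics/w5b.png',cv2.resize(im[0:260,160:500],None,fx=2.3,fy=2.3,interpolation=cv2.INTER_CUBIC))
print(w2px('w5',(.4938,.0816,.026)))
```

```text
17.4 [ 0.52454495 -0.04021044  0.11413389] [ 3.11693135e+00  3.88417897e-01 -1.61104345e-03] [ 0.68  0.21 -0.72  1.87  0.15  1.12  0.15] [-0.62687065 -0.93360274 -1.04631361]
eye from w3 [0.50212404 0.08821096 0.024     ]
[320.14062346  37.04237267]
```

View pics/w5b.png

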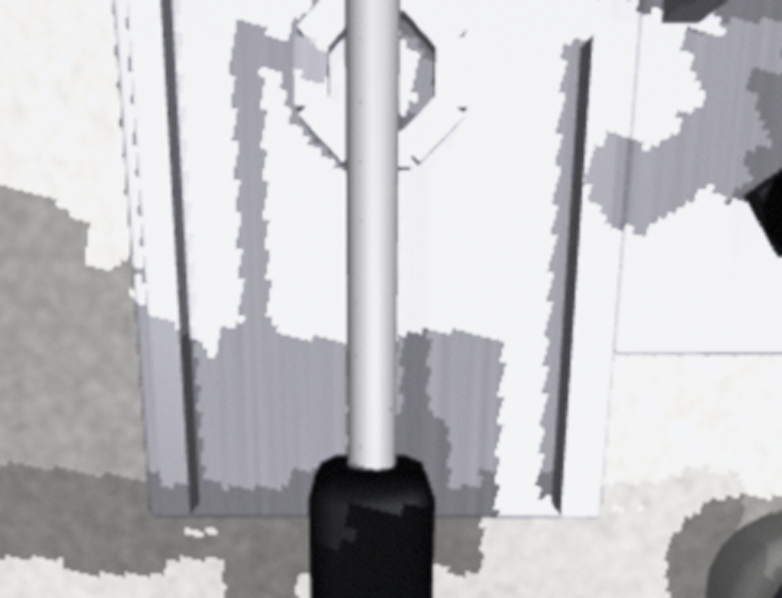

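Hole of the eye: columns 328–436, centred near crop (382,80), i.e. pixel (326,35). The prong shaft is at crop column 372 (pixel 321.7).

Run:
```python
from h import *
e=px2w('w5',326,35,.026);print('eye',e)
print('ring front',px2w('w5',160+375/2.3,166/2.3,.026))
print('bed front corners',px2w('w5',160+150/2.3,515/2.3,.01),px2w('w5',160+600/2.3,515/2.3,.01))
a=px2w('w5',160+372/2.3,5,.1325);b=px2w('w5',160+371/2.3,450/2.3,.1325);print('shaft',a,b,np.degrees(np.arctan2(*(a-b)[1::-1])))
P=np.load('P.npy');u=np.array([-np.sin(P[2]),np.cos(P[2])])
print(get_state()['position'],get_state()['position'][:2]+.125*u)
print('fit corners',[P[:2]+x*np.array([u[1],-u[0]])-.22*u for x in(-.069,.069)])
for z in(.01,.02):
  print([px2w('w5',160+c/2.3,r/2.3,z)[:2] for c,r in((150,515),(600,515))])
```

```text
eye [0.49684813 0.08347947 0.026     ]
ring front [0.50012291 0.06362088 0.026     ]
bed front corners [ 0.45695203 -0.04860637  0.01      ] [ 0.5918595 -0.0144889  0.01     ]
shaft [0.49694119 0.07235815 0.1325    ] [0.51237314 0.0107917  0.1325    ] 104.07157566738057
[ 0.52466641 -0.04069991  0.11422063] [0.49376143 0.08041938]
fit corners [array([ 0.45671184, -0.05219745]), array([ 0.59042753, -0.01807836])]
[array([ 0.45695203, -0.04860637]), array([ 0.5918595, -0.0144889])]
[array([ 0.45877041, -0.04536911]), array([ 0.58862279, -0.01253004])]
```

Eye is at about (0.496,0.084) and the tip at about (0.494,0.0805), so I'll shift by (2, 3.5) mm and lower in two stages.

Emit:
carry_out:
  motion:
    - [[0.002,0.0035,0],0]
    - [[0.002,0.0035,-0.01],0]
    - [[0.002,0.0035,-0.02],0]
    - [[0.002,0.0035,-0.03],0]
    - [[0.002,0.0035,-0.037],0]
    - [[0.002,0.0035,-0.043],0]
    - [[0.002,0.0035,-0.049],0]
    - [[0.002,0.0035,-0.053],0]
    - [[0.002,0.0035,-0.054],0]
    - [[0.002,0.0035,-0.054],0]

```text
time: 18.45
position: [0.5272, -0.036, 0.0606]
tool_rot: [3.117, 0.389, 0.0]
ft_force: [0.2, -0.1, -1.3]
grip_width: 0.224
```

Run:
```python
from h import *
s=get_state();print(s['time'],s['position'],s['ft_force'])
snap('scene','s5');crop('s5',310,160,480,290,4.6,'s5b')
```

```text
18.45 [ 0.52719017 -0.03596514  0.06059235] [ 0.24973536 -0.13417699 -1.25454506]
```

View pics/s5b.png

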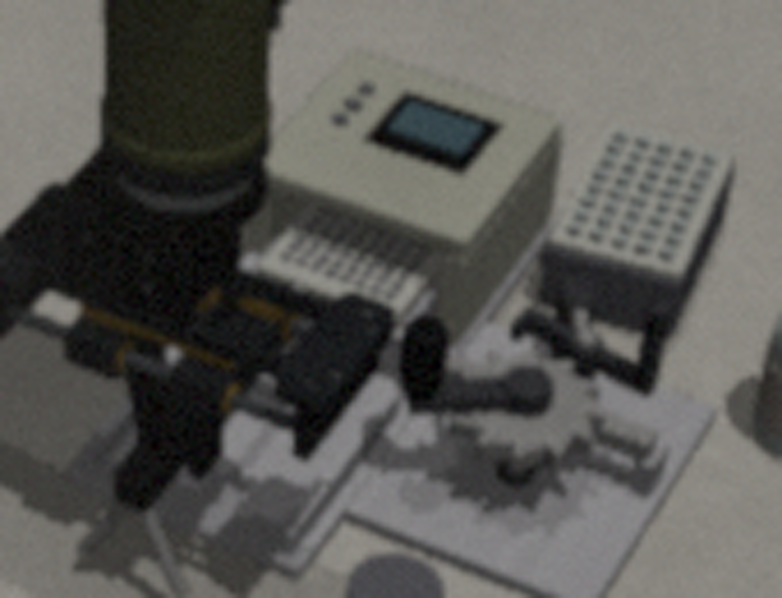

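The eye is hidden by the gripper, but lowering met no upward force. I'll lower 2 mm more and start the pull, watching the force.

Emit:
carry_out:
  motion:
    - [[0,0,-0.001],0]
    - [[0,0,-0.002],0]
    - [[0.001,-0.004,-0.002],0]
    - [[0.002,-0.008,-0.002],0]
    - [[0.003,-0.012,-0.002],0]
    - [[0.004,-0.016,-0.002],0]
    - [[0.005,-0.02,-0.002],0]
    - [[0.006,-0.024,-0.002],0]

```text
time: 19.3
position: [0.5331, -0.06, 0.0584]
tool_rot: [-3.117, -0.389, 0.0]
ft_force: [-1.7, 0.9, -2.0]
grip_width: 0.222
```

Emit:
carry_out:
  motion:
    - [[0.001,-0.004,0],0]
    - [[0.0025,-0.01,0],0]
    - [[0.004,-0.016,0],0]
    - [[0.0055,-0.022,0],0]

```text
time: 19.7
position: [0.5388, -0.0827, 0.0586]
tool_rot: [3.117, 0.388, 0.0]
ft_force: [-0.9, 1.7, -3.0]
grip_width: 0.224
```

A drag of about 1–2 N shows that the tray follows. Now the rest of the pull, then a slight relaxation.

Emit:
carry_out:
  motion:
    - [[0.0015,-0.006,0],0]
    - [[0.003,-0.012,0],0]
    - [[0.0045,-0.018,0],0]
    - [[0.006,-0.024,0],0]
    - [[0.0075,-0.03,0],0]
    - [[0.009,-0.036,0],0]
    - [[0.0105,-0.042,0],0]
    - [[0.012,-0.048,0],0]
    - [[0.0135,-0.054,0],0]
    - [[0.015,-0.06,0],0]
    - [[0.0165,-0.066,0],0]
    - [[0.018,-0.071,0],0]
    - [[0.019,-0.074,0],0]
    - [[0.019,-0.074,0],0]
    - [[0.019,-0.074,0],0]

```text
time: 21.2
position: [0.558, -0.1568, 0.0588]
tool_rot: [3.116, 0.388, 0.001]
ft_force: [-0.1, 0.3, -1.3]
grip_width: 0.223
```

Run:
```python
from h import *
s=get_state();print(s['time'],s['position'],s['ft_force'])
im=snap('top','t6')['pixels']
a=cv2.resize(im[130:290,190:370],None,fx=3.6,fy=3.6,interpolation=cv2.INTER_CUBIC)
cv2.imwrite('pics/t6b.png',np.clip(a*1.5,0,255).astype(np.uint8))
```

```text
21.2 [ 0.55799342 -0.15676706  0.05884875] [-0.06672289  0.30741853 -1.34548808]
```

View pics/t6b.png

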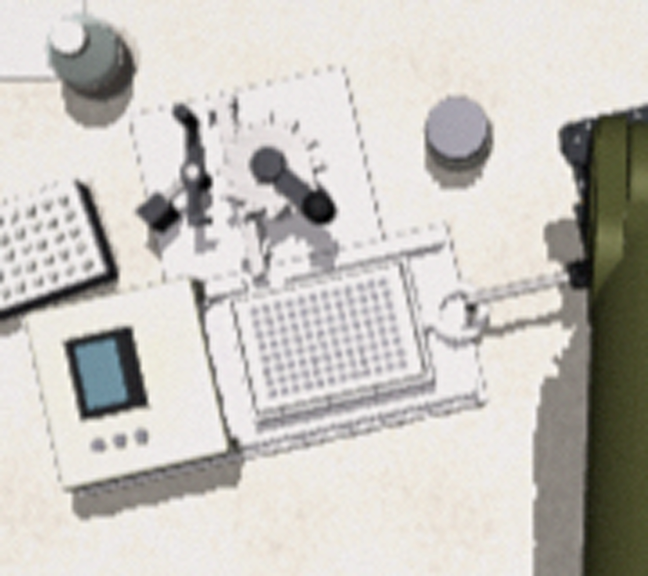

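The tray is drawn out with the prong in the eye at crop (470,305). Tray-plate corners are about (233,298), (256,420), (403,262) and (430,380). I'll check its position in the bed frame.

Run:
```python
from h import *
P=np.load('P.npy');R=np.array([[np.cos(P[2]),-np.sin(P[2])],[np.sin(P[2]),np.cos(P[2])]])
o=lambda u,v:(190+u/3.6-.4,130+v/3.6-.4)
for n,u,v,z in[('r1',233,298,.048),('r2',256,420,.048),('f1',403,262,.048),('f2',432,380,.03),('eye',460,318,.026),('knob',317,207,.118),('hub',268,163,.076)]:
  print(n,(R.T@(px2w('t6',*o(u,v),z)[:2]-P[:2])*1000).round(1))
```

```text
r1 [ 47.7 -49. ]
r2 [-45.2 -45.3]
f1 [  44.5 -178.9]
f2 [ -45.4 -179.2]
eye [  -4.4 -210.5]
knob [  89.1 -130.7]
hub [135.5 -99.9]
```

The tray's rear edge is at about y = -41 to -45 mm, 11–15 mm clear of the housing, and its front at about -180 is on the bed. Next I lift the prong out and stand the hook on the bench.

Emit:
carry_out:
  motion:
    - [[-0.001,0.003,0],0]
    - [[-0.001,0.005,0],0]
    - [[-0.001,0.005,0.01],0]
    - [[-0.001,0.005,0.02],0]
    - [[-0.001,0.005,0.03],0]
    - [[-0.001,0.005,0.045],0]
    - [[-0.001,0.005,0.06],0]
    - [[-0.01,-0.02,0.06],0]
    - [[-0.025,-0.055,0.06],0]
    - [[-0.04,-0.09,0.06],0]
    - [[-0.05,-0.115,0.06],0]
    - [[-0.058,-0.133,0.05],0]
    - [[-0.058,-0.133,0.035],0]
    - [[-0.058,-0.133,0.02],0]
    - [[-0.058,-0.133,0.008],0]
    - [[-0.058,-0.133,-0.002],0]
    - [[-0.058,-0.133,-0.009],0]
    - [[-0.058,-0.133,-0.012],0]
    - [[-0.058,-0.133,-0.0135],0]
    - [[-0.058,-0.133,-0.0135],0]

```text
time: 23.25
position: [0.5, -0.289, 0.0454]
tool_rot: [3.117, 0.389, 0.001]
ft_force: [0.5, -1.1, -1.5]
grip_width: 0.224
```

Emit:
carry_out:
  motion:
    - [[0,0,-0.0005],0]
    - [[0,0,-0.001],0]
    - [[0,0,-0.001],0]

```text
time: 23.55
position: [0.4999, -0.2892, 0.0448]
tool_rot: [3.117, 0.388, 0.001]
ft_force: [-0.7, 0.6, 2.8]
grip_width: 0.227
```

Emit:
carry_out:
  motion:
    - [[0,0,0],0]
    - [[0,0,0],0]
    - [[0,0,0],0]
    - [[0,0,0],0]
    - [[0,0,0.02],0]
    - [[0,0,0.06],0]
    - [[0,0,0.1],0]
    - [[0,0,0.14],0]
    - [[-0.03,-0.04,0.18],0]
    - [[-0.06,-0.08,0.2],0]
    - [[-0.07,-0.12,0.2],0]
    - [[-0.08,-0.16,0.2],0]
    - [[-0.09,-0.2,0.2],0]
    - [[-0.1,-0.24,0.2],0]
    - [[-0.1,-0.24,0.2],0]
  grip: 0

```text
time: 25.05
position: [0.3944, -0.5358, 0.2423]
tool_rot: [3.118, 0.373, -0.005]
ft_force: [0.4, -1.0, -0.5]
grip_width: 0.501
```

Run:
```python
from h import *
s=get_state();print(s['time'],s['position'],s['ft_force'],s['grip_width'])
im=snap('top','t7')['pixels']
cv2.imwrite('pics/t7b.png',np.clip(cv2.resize(im[110:350,180:480],None,fx=2.5,fy=2.5,interpolation=cv2.INTER_CUBIC)*1.5,0,255).astype(np.uint8))
# bystander motion check against the first picture
a=cv2.imread('pics/top0.png',0).astype(float)
b=cv2.cvtColor(im,cv2.COLOR_BGR2GRAY).astype(float)
for n,(x,y,w) in dict(flask=(215,146,14),jar=(317,166,11),tip=(197,200,20),beaker=(423,175,16)).items():
  print(n,cv2.phaseCorrelate(a[y-w:y+w,x-w:x+w].copy(),b[y-w:y+w,x-w:x+w].copy()))
```

```text
25.05 [ 0.39441939 -0.53583517  0.24229636] [ 0.39499751 -0.95523576 -0.53677505] 0.500969563327641
flask ((-0.04542143645646313, 0.07868297949894654), 1.0129404272424547)
jar ((-0.06975095478405535, -0.024291479198229382), 1.039358785877521)
tip ((-0.025507807383483794, 0.01870156934051792), 1.0133942881271572)
beaker ((0.06776865329418236, 0.04634508467722753), 1.0010575426022392)
```

View pics/t7b.png

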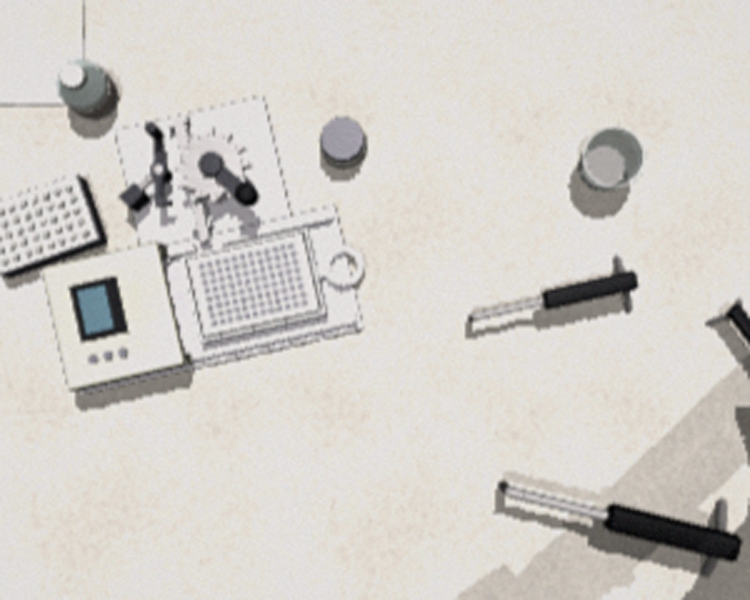

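The tray is out on the bed with its eye free at (343,266). The hook stands at (550,300), and the pawl (155,130) is still off. The bystanders have not moved (all under 0.1 px), so I'm handing in.

```bash
python3 -c "
from h import *
print(ticket.close_job(),get_state()['time'])"
```

```text
the job is handed in; nothing more can be done
the job is handed in; nothing more can be done
```

The job is done and handed in. The arm's last reading was 25 s of the 72 s allowed; closing the job gave no verdict.

- **Pawl:** I flicked it about 0.7 rad, to its stop, with shut fingers. It stayed off in every later picture.
- **Drum:** I eased the crank back at about 0.6 rad/s by its knob. It stopped moving as the force rose to about 14 N, which I took as its end stop. The last picture still shows the crank there, and the bolt was gone from in front of the tray.
- **Tray:** I pulled it out by the eye with the middle-sized hook. By the picture its rear edge is about 11–15 mm clear of the housing, give or take about 3 mm. Its front end, at about y = -180, is still on the bed, whose front edge is at -220. The gripper did not touch it.
- **Hook:** It stands on its feet on the bench near (0.50, -0.29), well away from the eye.
- **Bystanders:** The flask, jar, tip box and beaker moved less than 0.1 px between the first and last pictures.

The top and wrist cameras mostly disagreed by about 3 mm on positions. One rough wrist reading of the eye was off by about 8 mm and I did not use it. The gripper hid the eye as the prong went in, so I judged that fit by force until the picture after the pull showed it. No check failed.

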